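Unlock and retract the hold-down bar of a soldering jig

ROBOT

A 6-joint arm with a two-finger parallel gripper is mounted at the origin on a cart in front of the work surface, level with it; the furniture and walls round the work are solid. World frame = base frame: x ahead of the robot, y to its left, z up, the work surface at z = 0. Lengths are in mm, angles in rad, forces in N, time in s.
With the tool pointing down it reaches from about 400 to 925 mm from the base axis. Payload 12.5 kg.
Tool frame: the origin (TCP) lies on the mounting face of the last link; the fingertips stand 190 mm ahead of it and the grasp point (between the pads) lies 171 mm ahead of it; z points along the fingers, y is the line along which they close (so a half turn about z gives the same grasp; the last joint's range is limited). The gripper opens to 95 mm and grips with 3 to 60 N. Pads are 20 mm wide; open, the fingers measure 119 mm over their backs; the gripper's body (75 mm by 180 mm) begins 59 mm behind the grasp point.
Start: joints at [-1.383, 0.491, 1.559, -0, 1.092, -0.106], TCP at [181.014, -598.213, 404.761] pointing down, gripper open.
Joint ranges: [-3.1, 3.1], [-0.84, 2.19], [0.05, 2.79], [-1.13, 4.28], [0.06, 2.93], [-2.69, 2.69]. Speed limits (rad/s): [2.22, 2.22, 2.79, 3.14, 3.14, 3.14].

INTERFACE

Orientations are given as [roll, pitch, yaw] about the fixed x, y, z axes, in that order (R = Rz(yaw) Ry(pitch) Rx(roll)).
In Python, from cell import env gives the robot as it stands.
- The arm moves only by the tool carry_out, never from a script. Its argument "series" is a list of rows, each a list of 5 numbers: the shift along the tool's x, y, z in m, then the turn about the tool's z in degrees, then the opening, from 0 (shut) to 1 (fully open). A call has 1 to 20 rows; each row is the pose to reach, as a shift and turn from the pose commanded when the call began, along the tool's axes at that moment; what a row does not reach only later rows make up. A row lasts 1/8 s, in which the tool goes at most 62.5 mm and 10.7 degrees, less where a joint would pass 70% of its speed; a pose out of reach is approached as far as the arm can. A call with a gripper value outside its range is refused whole. The fingers move at their own pace and stop on an object; the grip force is fixed at half the most. Time passes only in rows, so rows that repeat a pose let the fingers close. It gives the time, the measured TCP pose, the force, the opening and the grip force at its end, in the units of the state.
- env.state(): the state, without advancing time (a new reading comes with each control period).
- env.read_camera(name): name is "scene" or "side" or "wrist"; returns (picture, depth): 400x640x3 uint8, red, green, blue; 400x640 float32, mm along the optical axis (not along the pixel's ray), 0 where there is no reading.
- env.get_calibration(name): a dict with "intrinsics" (3x3 intrinsics, pixels), "cam_to_world" (4x4, takes a point from camera to world coordinates); the wrist camera has in their place "T_tool_cam" (4x4, takes a point from camera to tool coordinates, whose origin is the TCP and whose axes are the flange's). Camera axes: x right, y up, looking along -z (the intrinsics and any distortion apply to the point x, -y, -z); pixel columns grow to the right and rows downward; lengths in mm; the calibration is good to about 2 mm. A picture is of the moment at which its call begins: read the wrist's pose just before it. get_calibration takes no time and is no camera call.
- env.job_done(): hands the job in; it is judged then, once.
The state is a dict: "t": time; "joints": joint angles; "qvel": joint speeds; "tau": joint torques, N m; "eef_pos": TCP position; "tcp_rot": TCP orientation; "ft_force": force on the tool from outside, world axes, zero at the start; "moment": the same for the moment, N m; "opening": opening from 0.0 (shut) to 1.0 (fully open); "grip_force": force on a finger pad.
Only numpy, scipy, OpenCV 4.12 (cv2) and the standard library are available. Lean on these libraries where they do the work, as an engineer would, in place of code of your own. Each camera call takes 0.05 s, during which the arm holds its last target. There are 200 camera calls.

TASK

Release the circuit board in the soldering jig: draw the steel locking pin straight up out of the hold-down bar and park it upright in the open notch of the bracket at the jig's side, its collar resting flat on the bracket. Then slide the bar fully back off the board by the small post at its tail. Leave the board in its nest, and the tape roll and the motor beside the jig where they are.

Things in the scene. Friction and masses are not known exactly. Their poses are not given: they have to be found in the camera images.
- jig: soldering jig screwed down: dark steel base plate 12 mm thick, L-shaped (x from -68 to +30, y from -135 to +80 mm). Origin on the bench, z up, y along the hold-down bar. At x = 0: black board nest at y = +45, bore block with guide cheeks at y = -25 (block's top 40 mm high, cheeks 53 mm). Notch bracket at x = -45, y = -25. Only the pin and the bar's post stand higher than 63 mm
- pin: loose steel locking pin, 80 g. Origin at its tip, z towards the head: shank 10 mm diameter, 38 mm long; collar 26 mm diameter (38 to 42 mm from the tip); round grip 18 mm diameter (42 to 78 mm from the tip). At the start upright in the bar and the bore (13 mm wide), collar underside on the bar's top, 54 mm above the bench, tip at 16 mm; it must rise 38 mm to leave the bar
- pin_collar (a point): point on the pin's axis at the underside of the collar, 38 mm above its tip; axes as the pin's
- bore (a point): mouth of the bore in the jig's bore block, on its axis, 40 mm above the bench; axes as the jig's
- notch (a point): where the parked pin's collar underside belongs: centre of the notch on the bracket's top face, 60 mm above the bench (x = -45, y = -27 mm from the jig's origin); axes as the jig's. The bracket is a level aluminium plate 40 x 44 mm (x, y), 10 mm thick, with a slot 15 mm wide along y, open at its -y edge and ending 9 mm to +y of this point; below is free space down to 12 mm above the bench
- notch_mouth (a point): middle of the slot's open -y edge, on the plate's top face, 20 mm to -y of the notch point. Two lips 3 mm high beside it keep the collar from sliding out: bring the shank in from -y (axis starting 25 mm or more outside this point) with the collar more than 3 mm above the plate, then lower it
- bar (a joint): travel of the hold-down bar in m: 0 = forward, over the board, locked by the pin; slides only to the jig's -y, to a stop at 0.06 (fully back, off the board). About 2 N moves it; it stays where it is left. Steel bar 12 mm thick, 28 mm wide (20 mm over the board), its top 54 mm above the bench
- bar_post (a point): centre of the top of the bar's finger post, on the bar's centre line 45 mm to -y of the pin's hole: an upright dark round post 12 mm diameter and 30 mm tall (54 to 84 mm above the bench)
- nest (a point): centre of the board nest's floor, 28 mm above the bench, under the bar
- pcb: loose small green circuit board, 38 x 38 x 9 mm, origin at the centre of its underside, lying in the nest inside a rim 4 mm high; nothing presses on it
- tape_roll: roll of black tape lying flat, 62 x 60 x 19 mm, origin at the centre of its underside, on the bench to the right (world -y) of the jig; to be left alone
- motor: small white motor with a black lead, 29 x 67 x 33 mm, origin at the centre of its underside, on the bench to the right of the tape roll; to be left alone

How it is judged:
By the outcome, as a careful person would: the job done as asked, in the order asked, and still so for the second after the job is handed in, with the robot touching nothing.
It also fails if it takes over 48 s, if anything falls off the work surface, if the arm or the gripper's body presses on something with over 40 N, if the wrist force passes 120 N, or if a joint passes its speed limit or range.

## Working session

There is one attempt and no reset: what is moved stays moved. The work goes in short steps, Python scripts to look and compute and a tool call to move; the robot and the scene stay as the last step left them, time stands still between calls to the robot, and variables do not carry over. Pictures are saved under pics/ and viewed, at most 10 in all, crops included, and the job is handed in when it is done.

Besides the shell and the picture viewer there is one more tool, called by a JSON object that holds its "name" and its "arguments", one argument or row to a line. carry_out: Moves the arm, as the interface text tells. Its arguments: {"type":"object","properties":{"series":{"type":"array","items":{"type":"array","items":{"type":"number"}}}},"required":["series"]}

```bash
mkdir -p pics
cat > h.py <<'E'
import numpy as np,cv2
from cell import env
from scipy.spatial.transform import Rotation as R
def cam(n):
    s=env.state(); p,d=env.read_camera(n); c=env.get_calibration(n)
    if 'cam_to_world' in c: T=np.array(c['cam_to_world'])
    else:
        W=np.eye(4);W[:3,:3]=R.from_euler('xyz',s['tcp_rot']).as_matrix();W[:3,3]=s['eef_pos']
        T=W@np.array(c['T_tool_cam'])
    return p,d,np.array(c['intrinsics']),T,c
def cloud(d,K,T):
    v,u=np.mgrid[:d.shape[0],:d.shape[1]]
    P=np.stack([(u-K[0,2])/K[0,0]*d,-(v-K[1,2])/K[1,1]*d,-d],-1)
    return P@T[:3,:3].T+T[:3,3]
E
python3 - <<'E'
from h import *
print(env.state())
for n in['scene','side','wrist']:
    p,d,K,T,c=cam(n); print(n,c); cv2.imwrite(f'pics/{n}0.png',p[:,:,::-1]); np.savez(f'{n}0.npz',p=p,d=d,K=K,T=T)
a=[cv2.imread(f'pics/{n}0.png') for n in['scene','side']]
E
```

```text
{'t': 0.0, 'joints': array([-1.38258792e+00,  4.91559542e-01,  1.55947514e+00,  1.97247614e-05,
        1.09166738e+00, -1.05586155e-01]), 'qvel': array([ 0.00147886,  0.0004469 ,  0.00030508,  0.000698  , -0.00134804,
       -0.0002504 ]), 'tau': array([ 3.31413859e-03, -6.12633419e+01, -2.58174831e+01,  6.93376316e-02,
        4.83759586e-02, -1.19252545e-04]), 'eef_pos': array([ 181.01565843, -598.17278308,  404.15278976]), 'tcp_rot': array([-3.14049127e+00, -1.34316752e-04,  2.93785387e-01]), 'ft_force': array([ 0.26129214, -0.47191898, -0.21289758]), 'moment': array([-0.00150059, -0.02346079, -0.01691751]), 'grip_force': 0.0, 'opening': 0.9968966259369887}
scene {'intrinsics': array([[497.8722431 ,   0.        , 316.4997456 ],
       [  0.        , 497.8722431 , 204.46283617],
       [  0.        ,   0.        ,   1.        ]]), 'cam_to_world': array([[-7.27556872e-01,  4.85506998e-01, -4.84710175e-01,
         3.11764251e+01],
       [-6.86046825e-01, -5.15775288e-01,  5.13142870e-01,
         6.64723918e+02],
       [-8.67075734e-04,  7.05874498e-01,  7.08336390e-01,
         
[... 468 characters left out ...]
    [ 9.87455941e-03,  8.87735166e-01,  4.60248594e-01,
         4.68123174e+02],
       [ 0.00000000e+00,  0.00000000e+00,  0.00000000e+00,
         1.00000000e+00]])}
wrist {'intrinsics': array([[284.92464032,   0.        , 319.40953111],
       [  0.        , 284.92464032, 196.29762357],
       [  0.        ,   0.        ,   1.        ]]), 'T_tool_cam': array([[ 4.54324647e-04,  9.60067826e-01,  2.79766981e-01,
         7.90482178e+01],
       [ 9.99999706e-01, -2.63430044e-04, -7.19934151e-04,
         7.78553341e-01],
       [-6.17486586e-04,  2.79767226e-01, -9.60067663e-01,
         1.96658801e+01],
       [ 0.00000000e+00,  0.00000000e+00,  0.00000000e+00,
         1.00000000e+00]])}
```

View pics/scene0.png

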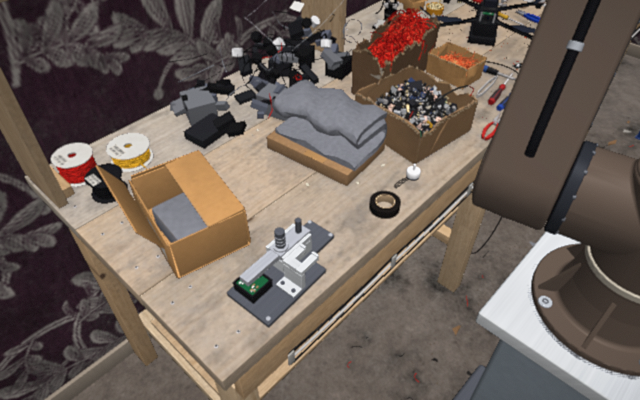

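View pics/wrist0.png

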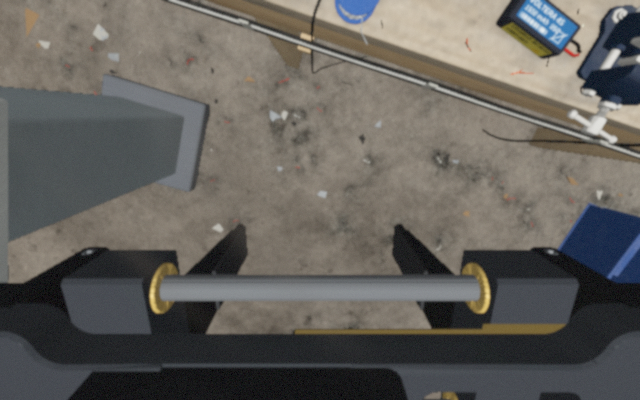

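The scene view shows the jig around (280,265): pin head near (279,232), post near (297,222), bracket near (300,255) and board near (252,287). I'll measure it with depth.

Run:
```python
from h import *
z=np.load('scene0.npz');P=cloud(z['d'],z['K'],z['T'])
c=z['p'][200:335,215:345,::-1];cv2.imwrite('pics/crop0.png',cv2.resize(c,None,fx=4.4,fy=4.4,interpolation=cv2.INTER_CUBIC))
for n,(u,v) in dict(pin=(279,230),post=(297,220),pcb=(262,287),plateL=(232,291),plateF=(267,321),plateR=(325,268),plateT=(325,222),br=(303,252)).items(): print(n,P[v,u].round(1),z['d'][v,u])
Q=P[200:335,215:345].reshape(-1,3)
for lo,hi in[(76,81),(82,87),(88,97),(58,62),(9,14)]:
    m=(Q[:,2]>lo)&(Q[:,2]<hi);q=Q[m];print(lo,hi,len(q),q.mean(0).round(1) if len(q) else '',q.min(0).round() if len(q) else '',q.max(0).round() if len(q) else '')
    if len(q)>4: print(cv2.minAreaRect(q[:,:2].astype(np.float32)))
s=np.load('side0.npz');cv2.imwrite('pics/side0.png',s['p'][:,:,::-1])
```

```text
pin [448.4 312.   93. ] 810.79865
post [447.9 271.3  85.5] 836.7769
pcb [420.6 381.   32.4] 804.88715
plateL [463.4 411.3  10.9] 825.2435
plateF [378.6 410.7  12.1] 783.597
plateR [382.3 271.9  13.4] 855.69806
plateT [4.636e+02 1.834e+02 1.000e-01] 949.92126
br [409.4 297.   56. ] 825.7532
76 81 103 [500.3 329.9  78.4] [437. 265.  76.] [540. 376.  81.]
((492.1531066894531, 319.758056640625), (136.15188598632812, 52.43064498901367), 29.484939575195312)
82 87 126 [495.5 323.2  84.4] [436. 264.  82.] [540. 375.  87.]
((489.60662841796875, 322.85858154296875), (138.41348266601562, 52.28365707397461), 33.3920783996582)
88 97 591 [530.6 337.2  93.8] [437. 306.  88.] [578. 373.  97.]
((508.3575439453125, 325.148193359375), (138.2521209716797, 59.072418212890625), 27.435827255249023)
58 62 486 [421.1 318.2  60.1] [380. 266.  58.] [540. 379.  62.]
((466.7686767578125, 314.853271484375), (175.20309448242188, 82.0443344116211), 16.38534927368164)
9 14 2127 [417.3 337.6  12. ] [373. 203.   9.] [542. 420.  14.]
((461.2841491699219, 312.2977294921875), (168.03857421875, 215.39678955078125), 2.7201924324035645)
```

View pics/crop0.png

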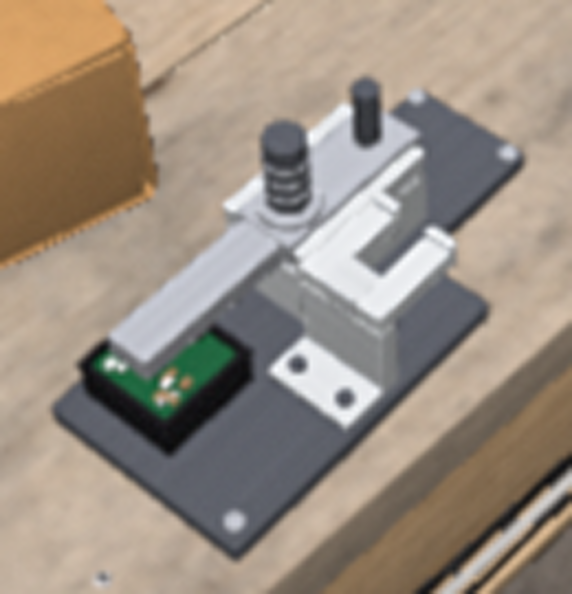

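Run:
```python
from h import *
for n in['scene','side']:
    z=np.load(n+'0.npz');P=cloud(z['d'],z['K'],z['T']);Q=P.reshape(-1,3);Q=Q[(Q[:,0]>340)&(Q[:,0]<490)&(Q[:,1]>180)&(Q[:,1]<440)]
    box=lambda q:(len(q),q.mean(0).round(1),cv2.minAreaRect(q[:,:2].astype(np.float32)))
    f=lambda a,b,x0=340,x1=490,y0=180,y1=440:Q[(Q[:,2]>a)&(Q[:,2]<b)&(Q[:,0]>x0)&(Q[:,0]<x1)&(Q[:,1]>y0)&(Q[:,1]<y1)]
    print(n,'pintop',box(f(91,97,y0=295)));
    pt=f(83,87,y1=285); print('post',box(pt))
    print('pinside',np.ptp(f(65,88,y0=295),0),f(65,88,y0=295).mean(0))
    b=f(59,61.5,x1=425); print('bracket',box(b))
    pl=f(10,14,x1=490); print('plate',box(pl)); 
    # edges: x = min per y row, y = max per x column
    e=[]; 
    for y in range(300,400,5):
        q=pl[abs(pl[:,1]-y)<2.5]
        if len(q):e.append((y,q[:,0].min()))
    e=np.array(e);print('edge-x',np.polyfit(e[:,0]-350,e[:,1],1))
    e=[]
    for x in range(385,465,5):
        q=pl[abs(pl[:,0]-x)<2.5]
        if len(q):e.append((x,q[:,1].max()))
    e=np.array(e);print('edge+y',np.polyfit(e[:,0]-425,e[:,1],1))
```

```text
scene pintop (77, array([445.5, 314.5,  94. ]), ((446.62799072265625, 314.1686706542969), (15.916324615478516, 19.105670928955078), 84.73516082763672))
post (26, array([448. , 269.7,  84.5]), ((448.2521667480469, 269.8299865722656), (8.474075317382812, 9.881065368652344), 44.19231414794922))
pinside [17.4877755  17.85534715 22.83427544] [441.56550344 317.84189724  76.71940306]
bracket (311, array([401.1, 315. ,  60.3]), ((401.12066650390625, 311.53900146484375), (40.82143020629883, 44.23172378540039), 3.17067289352417))
plate (1965, array([414.2, 336.3,  12.2]), ((426.2322082519531, 310.5914001464844), (97.74411010742188, 215.32211303710938), 2.8485517501831055))
edge-x [-5.58520215e-02  3.76212710e+02]
edge+y [6.55726469e-02 4.17356132e+02]
side pintop (45, array([446.6, 314.9,  94. ]), ((447.11865234375, 314.241455078125), (15.33347225189209, 16.360809326171875), 34.11808776855469))
post (16, array([450.6, 268.6,  84.4]), ((450.8458251953125, 268.825439453125), (10.089784622192383, 9.902824401855469), 51.36063766479492))
pinside [17.18536057 13.93822552 22.29537959] [444.3664547  318.26370714  76.87314913]
bracket (198, array([402.1, 314.7,  60.3]), ((402.6353454589844, 311.452880859375), (39.11708450317383, 43.609737396240234), 3.0722055435180664))
plate (1065, array([409.9, 359.4,  12.3]), ((427.8626708984375, 309.9352111816406), (98.22158813476562, 216.26690673828125), 2.9201035499572754))
edge-x [-6.99640253e-02  3.77842507e+02]
edge+y [6.86799273e-02 4.16507088e+02]
```

View pics/side0.png

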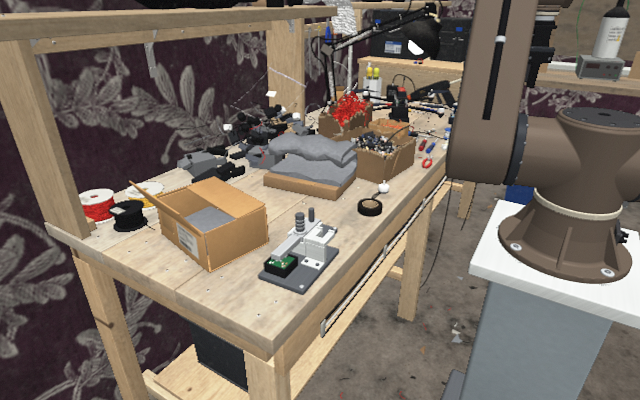

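```bash
cat >> h.py <<'E'
O=np.array([444.2,338.9]);YJ=np.radians(3.0)
def J(x,y,z): c,s=np.cos(YJ),np.sin(YJ); return np.array([O[0]+c*x-s*y,O[1]+s*x+c*y,z])
def tool(w): # world TCP target -> tool-frame shift from now, m
    s=env.state();return (R.from_euler('xyz',s['tcp_rot']).as_matrix().T@(np.array(w)-s['eef_pos'])/1000).round(4)
E
python3 - <<'E'
from h import *
for n in['scene','side']:
    z=np.load(n+'0.npz');Q=cloud(z['d'],z['K'],z['T']).reshape(-1,3)
    for y in range(-300,450,50):
        q=Q[(abs(Q[:,1]-y)<25)&(Q[:,0]>330)&(Q[:,0]<750)&(Q[:,2]<600)]
        b=q[(q[:,0]>482)&(q[:,2]>60)]
        if len(q): print(y,'maxz x<600',q[q[:,0]<600][:,2].max().round() if (q[:,0]<600).any() else '', 'x<750',q[:,2].max().round(),'minx tall',b[:,0].min().round() if len(b) else '')
print('pin',J(0,-25,0),'notch',J(-45,-27,0),'mouth',J(-45,-47,0),'post',J(0,-70,0))
for w in[(380,-480,420),(520,-200,420),(560,50,400),(445.6,313.9,330)]:print(w,tool(w))
E
```

```text
-300 maxz x<600 87.0 x<750 166.0 minx tall 575.0
-250 maxz x<600 92.0 x<750 139.0 minx tall 483.0
-200 maxz x<600 136.0 x<750 143.0 minx tall 482.0
-150 maxz x<600 96.0 x<750 96.0 minx tall 482.0
-100 maxz x<600 97.0 x<750 97.0 minx tall 482.0
-50 maxz x<600 125.0 x<750 128.0 minx tall 483.0
0 maxz x<600 136.0 x<750 136.0 minx tall 500.0
50 maxz x<600 136.0 x<750 136.0 minx tall 494.0
100 maxz x<600 120.0 x<750 125.0 minx tall 550.0
150 maxz x<600 5.0 x<750 58.0 minx tall 
200 maxz x<600 16.0 x<750 16.0 minx tall 
250 maxz x<600 86.0 x<750 86.0 minx tall 
300 maxz x<600 99.0 x<750 99.0 minx tall 524.0
350 maxz x<600 98.0 x<750 98.0 minx tall 524.0
400 maxz x<600 94.0 x<750 94.0 minx tall 537.0
-300 maxz x<600 90.0 x<750 164.0 minx tall 513.0
-250 maxz x<600 92.0 x<750 137.0 minx tall 482.0
-200 maxz x<600 135.0 x<750 140.0 minx tall 483.0
-150 maxz x<600 94.0 x<750 98.0 minx tall 483.0
-100 maxz x<600 94.0 x<750 94.0 minx tall 482.0
-50 maxz x<600 125.0 x<750 126.0 minx tall 483.0
0 maxz x<600 135.0 x<750 135.0 minx tall 502.0
50 maxz x<600 136.0 x<750 136.0 minx tall 496.0
100 maxz x<600 119.0 x<750 124.0 minx tall 555.0
150 maxz x<600 4.0 x<750 57.0 minx tall 
200 maxz x<600 16.0 x<750 16.0 minx tall 
250 maxz x<600 85.0 x<750 85.0 minx tall 
300 maxz x<600 98.0 x<750 98.0 minx tall 526.0
350 maxz x<600 97.0 x<750 97.0 minx tall 528.0
400 maxz x<600 94.0 x<750 94.0 minx tall 539.0
pin [445.50839891 313.93426163   0.        ] notch [400.67474175 309.58188453   0.        ] mouth [401.72146088 289.60929384   0.        ] post [447.86351694 268.99593257   0.        ]
(380, -480, 420) [ 0.2247 -0.0555 -0.0156]
(520, -200, 420) [ 0.4398 -0.283  -0.0154]
(560, 50, 400) [ 0.5505 -0.5107  0.0048]
(445.6, 313.9, 330) [ 0.5174 -0.7963  0.075 ]
```

{"name": "carry_out", "arguments": {
  "series": [
    [0.225,-0.055,-0.015,0,0.6],
    [0.225,-0.055,-0.015,0,0.6],
    [0.225,-0.055,-0.015,0,0.6],
    [0.225,-0.055,-0.015,0,0.6],
    [0.44,-0.283,-0.015,-10,0.6],
    [0.44,-0.283,-0.015,-20,0.6],
    [0.44,-0.283,-0.015,-30,0.6],
    [0.44,-0.283,-0.015,-40,0.6],
    [0.44,-0.283,-0.015,-50,0.6],
    [0.508,-0.576,0.0,-60,0.6],
    [0.508,-0.576,0.0,-70,0.6],
    [0.508,-0.576,0.0,-76.2,0.6],
    [0.508,-0.576,0.0,-76.2,0.6],
    [0.508,-0.576,0.0,-76.2,0.6],
    [0.517,-0.796,0.05,-76.2,0.6],
    [0.517,-0.796,0.05,-76.2,0.6],
    [0.517,-0.796,0.05,-76.2,0.6],
    [0.517,-0.796,0.05,-76.2,0.6],
    [0.517,-0.796,0.05,-76.2,0.6]
  ]
}}

```text
t: 2.52
eef_pos: [444.4, 315.4, 353.8]
tcp_rot: [-3.14, 0.001, 1.627]
ft_force: [-0.4, -0.8, 0.0]
opening: 0.599
grip_force: 0.0
```

Run:
```python
from h import *
p,d,K,T,c=cam('wrist');cv2.imwrite('pics/w1.png',p[:,:,::-1]);np.savez('w1.npz',p=p,d=d,K=K,T=T)
Q=cloud(d,K,T).reshape(-1,3)
q=Q[(Q[:,2]>89)&(Q[:,2]<99)&(abs(Q[:,0]-446)<25)&(abs(Q[:,1]-314)<25)]
print(len(q),q.mean(0),cv2.minAreaRect(q[:,:2].astype(np.float32)) if len(q)>3 else '')
q=Q[(Q[:,2]>80)&(Q[:,2]<88)&(abs(Q[:,0]-448)<20)&(abs(Q[:,1]-269)<20)]
print(len(q),q.mean(0),cv2.minAreaRect(q[:,:2].astype(np.float32)) if len(q)>3 else '')
s=env.state();print(s['t'],s['eef_pos'],s['tcp_rot'],s['opening'],s['ft_force'])
```

```text
311 [448.65082904 313.22097037  94.09547844] ((448.52294921875, 312.7676696777344), (16.963951110839844, 16.638639450073242), 46.749267578125)
121 [451.37932307 268.52179745  83.86901479] ((451.5190734863281, 268.217529296875), (10.574426651000977, 10.942452430725098), 54.60793685913086)
2.575 [444.89855101 314.17943586 354.19960796] [-3.14074058e+00  6.00805861e-04  1.62598604e+00] 0.5987077240110081 [ 0.41696632 -0.2541412   0.28781385]
```

View pics/w1.png

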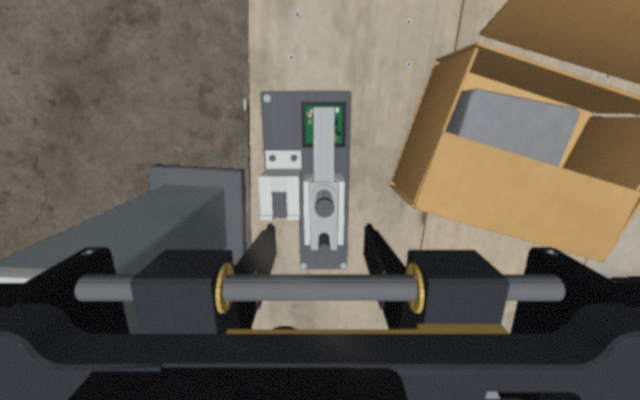

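The wrist view shows the pin at (323,205), the post at (322,240) and the bracket at (279,195), all clear of the fingers. I'll descend and grip.

{"name": "carry_out", "arguments": {
  "series": [
    [-0.0007,0.0024,0.05,0,0.55],
    [-0.0007,0.0024,0.08,0,0.55],
    [-0.0007,0.0024,0.0995,0,0.55],
    [-0.0007,0.0024,0.0995,0,0.55],
    [-0.0007,0.0024,0.0995,0,0.55],
    [-0.0007,0.0024,0.0995,0,0.1],
    [-0.0007,0.0024,0.0995,0,0.1],
    [-0.0007,0.0024,0.0995,0,0.1],
    [-0.0007,0.0024,0.0995,0,0.1],
    [-0.0007,0.0024,0.0995,0,0.1],
    [-0.0007,0.0024,0.0995,0,0.1]
  ]
}}

```text
t: 3.95
eef_pos: [447.8, 312.9, 255.3]
tcp_rot: [3.141, -0.0, 1.624]
ft_force: [-0.4, -0.1, 2.6]
opening: 0.184
grip_force: 30.0
```

Run:
```python
from h import *
s=env.state();print(s)
```

```text
{'t': 3.95, 'joints': array([ 4.88888303e-01,  5.81707015e-01,  1.89442778e+00, -9.52911102e-05,
        6.65186756e-01,  4.36022257e-01]), 'qvel': array([ 5.79307114e-04,  1.19793446e-03,  1.54403623e-05,  1.39731772e-03,
       -9.66184049e-04, -4.68071202e-04]), 'tau': array([-9.01370728e-02, -5.64414239e+01, -1.60256910e+01,  2.73642910e-02,
       -4.05216054e-02,  3.71527814e-03]), 'eef_pos': array([447.8211822 , 312.86211431, 255.30320649]), 'tcp_rot': array([ 3.14132207e+00, -6.11646231e-05,  1.62373735e+00]), 'ft_force': array([-0.41992558, -0.13467337,  2.60890721]), 'moment': array([ 0.0158421 , -0.07911107,  0.0232443 ]), 'grip_force': 30.00061422586441, 'opening': 0.18363980448404454}
```

{"name": "carry_out", "arguments": {
  "series": [
    [0,0,-0.005,0,0.1],
    [0,0,-0.012,0,0.1],
    [0,0,-0.02,0,0.1],
    [0,0,-0.028,0,0.1],
    [0,0,-0.036,0,0.1],
    [0,0,-0.044,0,0.1],
    [0,0,-0.052,0,0.1],
    [0,0,-0.052,0,0.1],
    [0,0,-0.052,0,0.1]
  ]
}}

```text
t: 5.08
eef_pos: [447.7, 312.8, 307.0]
tcp_rot: [-3.141, 0.0, 1.624]
ft_force: [0.1, -0.9, -0.4]
opening: 0.186
grip_force: 30.0
```

Run:
```python
from h import *
s=env.state();print(s['eef_pos'],s['tcp_rot'],s['ft_force'])
z=np.load('w1.npz');Q=cloud(z['d'],z['K'],z['T']).reshape(-1,3)
b=Q[(abs(Q[:,2]-60)<2)&(Q[:,0]<426)&(Q[:,0]>375)&(Q[:,1]>280)&(Q[:,1]<340)]
print(len(b),cv2.minAreaRect(b[:,:2].astype(np.float32)))
im=[]
p,d,K,T,c=cam('scene');np.savez('s2.npz',p=p,d=d,K=K,T=T)
a=cv2.resize(p[170:320,225:345,::-1],None,fx=4,fy=4,interpolation=cv2.INTER_CUBIC)
cv2.imwrite('pics/s2.png',a)
Q=cloud(d,K,T).reshape(-1,3)
b=Q[(abs(Q[:,2]-60)<2)&(Q[:,0]<424)&(Q[:,0]>375)&(Q[:,1]>280)&(Q[:,1]<340)]
print(len(b),cv2.minAreaRect(b[:,:2].astype(np.float32)))
sh=Q[(abs(Q[:,0]-447)<15)&(abs(Q[:,1]-313)<15)&(Q[:,2]>68)&(Q[:,2]<115)]
print(len(sh))
for z0 in range(60,116,4):
    q=sh[abs(sh[:,2]-z0)<2]
    if len(q):print(z0,len(q),q.mean(0).round(1))
```

```text
[447.74063418 312.75663242 307.04709333] [-3.14141489e+00  2.11553350e-04  1.62370490e+00] [ 0.11019883 -0.89051669 -0.43265763]
1210 ((403.82574462890625, 310.74713134765625), (39.936424255371094, 42.13704299926758), 3.371793270111084)
376 ((401.3619689941406, 311.0024719238281), (40.69628143310547, 45.615169525146484), 3.8188700675964355)
143
68 1 [443.1 316.6  68.6]
72 9 [442.9 316.1  72. ]
76 11 [442.9 314.9  75.6]
80 11 [443.3 316.2  79.9]
84 9 [442.7 315.8  84.4]
88 9 [443.7 316.9  88.1]
92 9 [442.8 314.7  91.1]
96 9 [442.5 316.7  95.9]
104 3 [434.7 314.6 105.5]
108 47 [441.2 318.4 108.9]
112 22 [443.3 321.1 110.7]
```

View pics/s2.png

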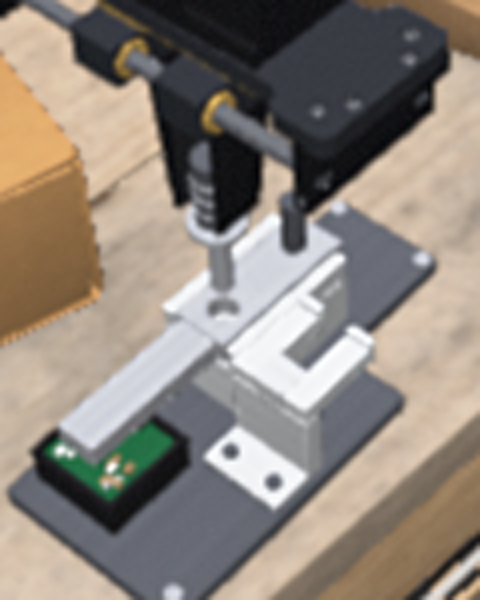

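The pin hangs upright above the bar's empty hole. I'll carry it round to in front of the notch mouth, then lower it.

{"name": "carry_out", "arguments": {
  "series": [
    [0,-0.015,-0.004,0,0.1],
    [0,-0.03,-0.004,0,0.1],
    [0,-0.045,-0.004,0,0.1],
    [-0.015,-0.045,-0.004,0,0.1],
    [-0.035,-0.045,-0.004,0,0.1],
    [-0.052,-0.045,-0.004,0,0.1],
    [-0.052,-0.045,-0.004,0,0.1],
    [-0.052,-0.045,0.01,0,0.1],
    [-0.052,-0.045,0.025,0,0.1],
    [-0.052,-0.045,0.038,0,0.1],
    [-0.052,-0.045,0.038,0,0.1],
    [-0.052,-0.045,0.038,0,0.1]
  ]
}}

```text
t: 6.62
eef_pos: [405.7, 258.7, 269.2]
tcp_rot: [3.142, 0.0, 1.624]
ft_force: [-0.6, -0.8, -1.1]
opening: 0.185
grip_force: 30.0
```

Run:
```python
from h import *
s=env.state();print(s['t'],s['eef_pos'],s['tcp_rot'],s['ft_force'])
p,d,K,T,c=cam('side');p2,d,K,T,c=cam('scene')
a=cv2.resize(p2[190:300,255:345,::-1],(440,540),interpolation=cv2.INTER_CUBIC)
b=cv2.resize(p[195:285,285:345,::-1],(360,540),interpolation=cv2.INTER_CUBIC)
cv2.imwrite('pics/s3.png',np.hstack([a,b]))
```

```text
6.625 [405.68180563 258.68371875 269.20293446] [3.14154943e+00 6.63647037e-05 1.62396371e+00] [-0.62185492 -0.84795604 -1.08201085]
```

View pics/s3.png

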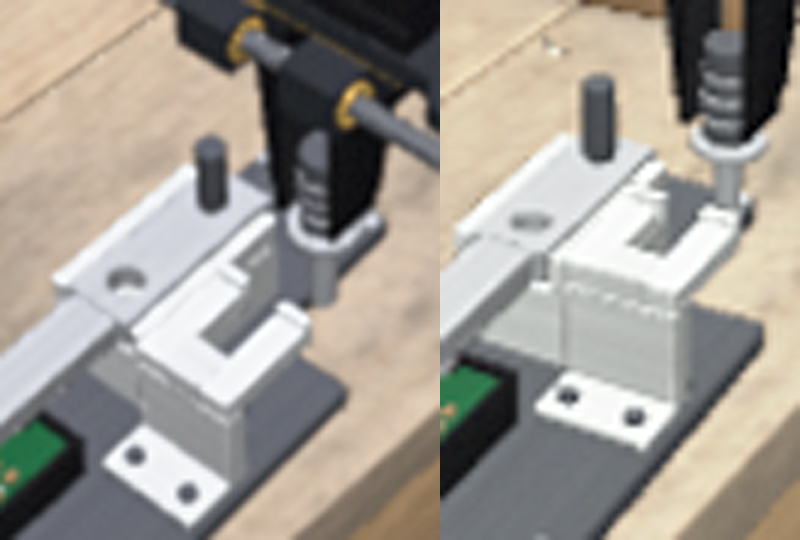

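The pin is aligned in front of the slot with its collar about 68 mm high. I'll slide it in and check the side force before lowering.

{"name": "carry_out", "arguments": {
  "series": [
    [0.01,-0.0005,0,0,0.1],
    [0.02,-0.0005,0,0,0.1],
    [0.03,-0.0005,0,0,0.1],
    [0.04,-0.0005,0,0,0.1],
    [0.05,-0.0005,0,0,0.1],
    [0.05,-0.0005,0,0,0.1],
    [0.05,-0.0005,0,0,0.1]
  ]
}}

```text
t: 7.6
eef_pos: [402.4, 308.3, 269.1]
tcp_rot: [-3.141, 0.0, 1.624]
ft_force: [-0.2, 0.0, -1.2]
opening: 0.179
grip_force: 30.0
```

Run:
```python
from h import *
s=env.state();print(s['t'],s['eef_pos'],s['ft_force'])
p,d,K,T,c=cam('side');p2,d,K,T,c=cam('scene')
a=cv2.resize(p2[190:300,255:345,::-1],(440,540),interpolation=cv2.INTER_CUBIC)
b=cv2.resize(p[195:285,285:345,::-1],(360,540),interpolation=cv2.INTER_CUBIC)
cv2.imwrite('pics/s4.png',np.hstack([a,b]))
```

```text
7.6 [402.38024878 308.34148894 269.11786632] [-0.15587556  0.01533385 -1.21217309]
```

View pics/s4.png

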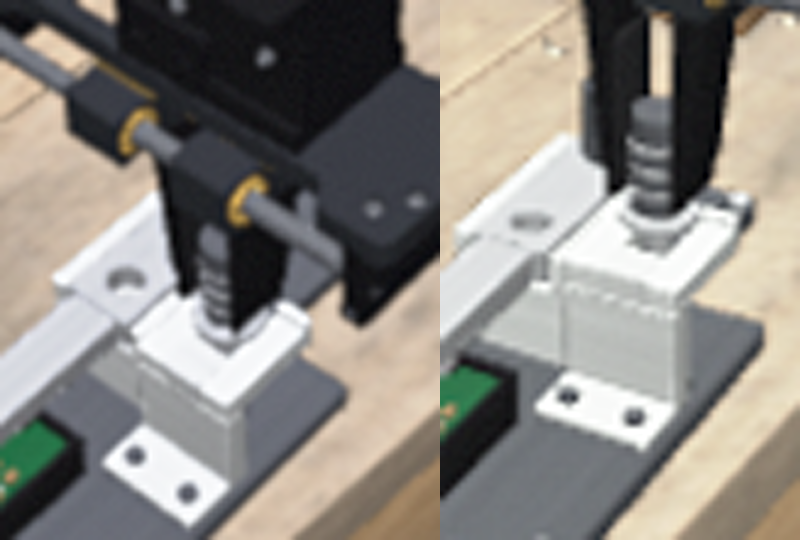

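The pin is in the slot with no side load. Now I'll lower it until the collar touches.

{"name": "carry_out", "arguments": {
  "series": [
    [0,0,0.003,0,0.1],
    [0,0,0.005,0,0.1],
    [0,0,0.0065,0,0.1],
    [0,0,0.0075,0,0.1],
    [0,0,0.008,0,0.1],
    [0,0,0.008,0,0.1],
    [0,0,0.008,0,0.1]
  ]
}}

```text
t: 8.57
eef_pos: [402.4, 308.4, 261.3]
tcp_rot: [3.141, 0.0, 1.624]
ft_force: [0.4, -1.0, 2.5]
opening: 0.181
grip_force: 30.0
```

{"name": "carry_out", "arguments": {
  "series": [
    [0,0,0.008,0,0.25],
    [0,0,0.008,0,0.4],
    [0,0,0.008,0,0.4],
    [0,0,0.008,0,0.4],
    [0,0,-0.01,0,0.4],
    [0,0,-0.035,0,0.4],
    [0,0,-0.07,0,0.4],
    [0,0,-0.07,0,0.4],
    [-0.03,0.03,-0.07,0,0.2],
    [-0.03,0.03,-0.07,0,0.0],
    [-0.03,0.03,-0.07,0,0.0]
  ]
}}

```text
t: 9.95
eef_pos: [433.7, 280.0, 330.3]
tcp_rot: [-3.14, 0.001, 1.623]
ft_force: [-0.1, 0.0, 0.4]
opening: 0.139
grip_force: 0.0
```

Run:
```python
from h import *
s=env.state();print(s['t'],s['eef_pos'],s['tcp_rot'],s['ft_force'],s['opening'])
p,d,K,T,c=cam('side');p2,d2,K2,T2,c=cam('scene');pw,dw,Kw,Tw,c=cam('wrist')
a=cv2.resize(p2[190:300,255:345,::-1],(440,540),interpolation=cv2.INTER_CUBIC)
b=cv2.resize(p[195:285,285:345,::-1],(360,540),interpolation=cv2.INTER_CUBIC)
cv2.imwrite('pics/s5.png',np.hstack([a,b]))
for n,D in dict(side=(d,K,T),scene=(d2,K2,T2),wrist=(dw,Kw,Tw)).items():
    Q=cloud(*D).reshape(-1,3)
    for nm,x,y,a,b in[('pin',402,309,97,103),('post',450,269,82,87)]:
        q=Q[(Q[:,2]>a)&(Q[:,2]<b)&(abs(Q[:,0]-x)<18)&(abs(Q[:,1]-y)<18)]
        if len(q)>3: print(n,nm,len(q),q.mean(0).round(1),cv2.minAreaRect(q[:,:2].astype(np.float32)))
```

```text
9.95 [433.7217044  279.99871993 330.286206  ] [-3.13998110e+00  6.35768325e-04  1.62305088e+00] [-0.14036896  0.04201829  0.37457245] 0.13858028936893038
side pin 46 [401.3 309.9 100. ] ((401.99090576171875, 308.9888610839844), (15.818526268005371, 18.4494571685791), 70.66854095458984)
side post 19 [450.3 268.7  83.8] ((450.73309326171875, 267.9018249511719), (10.213275909423828, 9.841615676879883), 21.590452194213867)
scene pin 88 [399.4 310.3 100. ] ((400.0426940917969, 309.86956787109375), (15.78771686553955, 17.07709312438965), 43.93778991699219)
scene post 28 [448.2 269.8  83.9] ((448.9870300292969, 269.1106262207031), (8.479802131652832, 10.300642967224121), 45.33720397949219)
wrist pin 421 [403.  308.3 100.2] ((402.9580078125, 307.94635009765625), (17.194278717041016, 17.177959442138672), 61.81797409057617)
wrist post 139 [451.3 268.1  84.2] ((451.2502746582031, 267.7904968261719), (10.654027938842773, 10.803232192993164), 67.6114730834961)
```

View pics/s5.png

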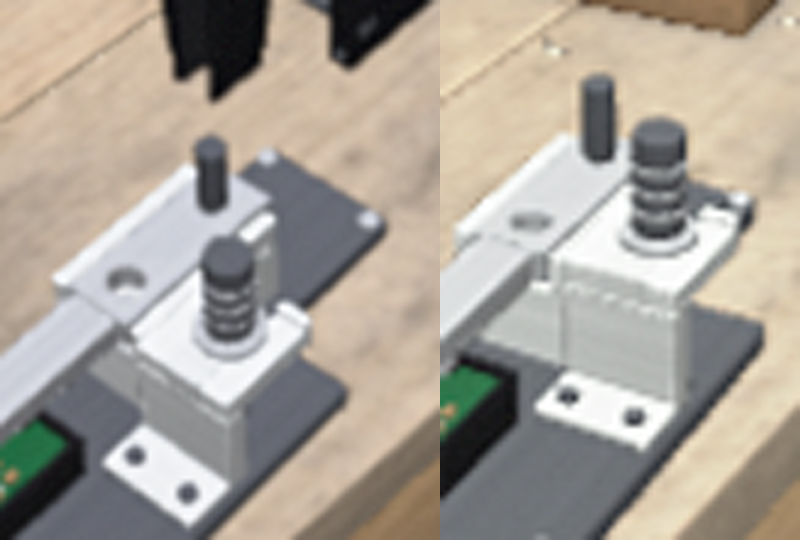

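The pin stands upright in the notch with its top at 100 mm, so the collar is flat on the plate. Next I'll go behind the post with the fingers shut and push.

{"name": "carry_out", "arguments": {
  "series": [
    [0.011,0.017,0,0,0],
    [0.011,0.017,0,0,0],
    [0.011,0.017,0.03,0,0],
    [0.011,0.017,0.06,0,0],
    [0.011,0.017,0.078,0,0],
    [0.011,0.017,0.078,0,0],
    [0.011,0.017,0.078,0,0]
  ]
}}

```text
t: 10.98
eef_pos: [450.2, 292.0, 253.8]
tcp_rot: [3.141, -0.0, 1.624]
ft_force: [1.0, 0.1, -0.3]
opening: 0.003
grip_force: 0.0
```

{"name": "carry_out", "arguments": {
  "series": [
    [-0.004,0,0,0,0],
    [-0.008,0,0,0,0],
    [-0.014,0,0,0,0],
    [-0.022,0,0,0,0],
    [-0.03,0,0,0,0],
    [-0.03,0,0,0,0],
    [-0.03,0,0,0,0]
  ]
}}

```text
t: 11.85
eef_pos: [452.0, 261.8, 253.1]
tcp_rot: [-3.141, 0.0, 1.624]
ft_force: [0.0, 0.8, 0.2]
opening: 0.004
grip_force: 0.0
```

```bash
cat > m.py <<'E'
from h import *
s=env.state();print(s['t'],s['eef_pos'],s['tcp_rot'],s['ft_force'],s['opening'])
for n in['side','scene','wrist']:
    p,d,K,T,c=cam(n);Q=cloud(d,K,T).reshape(-1,3)
    cv2.imwrite(f'pics/m_{n}_{s["t"]:.2f}.png',p[:,:,::-1])
    for nm,x,y,a,b,w in[('pin',402,309,97,103,18),('post',452,235,80,88,35)]:
        q=Q[(Q[:,2]>a)&(Q[:,2]<b)&(abs(Q[:,0]-x)<18)&(abs(Q[:,1]-y)<w)]
        if len(q)>3: print(n,nm,len(q),q.mean(0).round(1),cv2.minAreaRect(q[:,:2].astype(np.float32))[:2])
E
python3 m.py
```

```text
11.85 [452.0019938  261.83287657 253.07676296] [-3.14123670e+00  2.93130948e-04  1.62352285e+00] [0.03094136 0.77930133 0.15223362] 0.0037696467196888244
side pin 49 [400.9 310.2  99.9] ((401.4392395019531, 309.563720703125), (15.823923110961914, 16.423992156982422))
side post 20 [444.2 258.3  83.6] ((444.46685791015625, 254.96633911132812), (2.962022304534912, 29.90614891052246))
scene pin 83 [399.6 310.2 100.1] ((399.67694091796875, 309.3055725097656), (15.987401008605957, 17.694137573242188))
scene post 29 [443.1 255.9  83.8] ((443.03436279296875, 255.52786254882812), (3.921565532684326, 28.462478637695312))
wrist pin 1071 [403.4 308.4 100.2] ((403.0427551269531, 308.1203308105469), (17.23472023010254, 17.535633087158203))
```

{"name": "carry_out", "arguments": {
  "series": [
    [-0.008,0,0,0,0],
    [-0.016,0,0,0,0],
    [-0.024,0,0,0,0],
    [-0.03,0,0,0,0],
    [-0.034,0,0,0,0],
    [-0.0355,0,0,0,0],
    [-0.0355,0,0,0,0]
  ]
}}

```text
t: 12.88
eef_pos: [453.8, 226.4, 253.2]
tcp_rot: [-3.141, 0.0, 1.624]
ft_force: [-0.3, 0.4, 0.0]
opening: 0.004
grip_force: 0.0
```

{"name": "carry_out", "arguments": {
  "series": [
    [-0.0005,0,0,0,0],
    [-0.001,0,0,0,0],
    [-0.0015,0,0,0,0],
    [-0.0015,0,0,0,0]
  ]
}}

```text
t: 13.38
eef_pos: [453.8, 225.5, 253.2]
tcp_rot: [3.142, -0.001, 1.624]
ft_force: [-1.1, 7.1, -0.2]
opening: 0.005
grip_force: 3.2
```

{"name": "carry_out", "arguments": {
  "series": [
    [-0.0003,0,0,0,0],
    [-0.0007,0,0,0,0],
    [-0.0007,0,0,0,0]
  ]
}}

```text
t: 13.75
eef_pos: [453.8, 225.2, 253.2]
tcp_rot: [3.141, -0.001, 1.623]
ft_force: [-2.6, 12.8, -1.2]
opening: 0.003
grip_force: 5.7
```

The force rises steadily against the end stop, so the bar is fully back. I'll back off, lift and check.

{"name": "carry_out", "arguments": {
  "series": [
    [0.004,0,0,0,0],
    [0.006,0,0,0,0],
    [0.006,0,-0.03,0,0],
    [0.006,0,-0.07,0,0],
    [0.006,0,-0.12,0,0],
    [-0.06,0,-0.16,0,0],
    [-0.12,0,-0.16,0,0],
    [-0.12,0,-0.16,0,0],
    [-0.12,0,-0.16,0,0]
  ]
}}

```text
t: 14.88
eef_pos: [460.4, 104.1, 413.2]
tcp_rot: [3.142, 0.0, 1.622]
ft_force: [-0.6, -0.4, -0.0]
opening: 0.006
grip_force: 0.0
```

```bash
sed -i "s/452,235,80,88,35/452,212,80,88,25/" m.py; python3 m.py
python3 - <<'E'
import cv2,glob
f=sorted(glob.glob('pics/m_scene_*'))[-1];a=cv2.imread(f)[180:340,225:405]
cv2.imwrite('pics/fin.png',cv2.resize(a,None,fx=3.7,fy=3.7,interpolation=cv2.INTER_CUBIC))
E
```

```text
14.875 [460.3774889  104.12531038 413.18065968] [3.14159213e+00 2.25571075e-05 1.62193729e+00] [-0.63431976 -0.40490127 -0.0115957 ] 0.006418937304670733
side pin 50 [401.  310.4  99.9] ((401.3455505371094, 309.96588134765625), (15.98260498046875, 17.157711029052734))
side post 20 [452.9 209.7  83.4] ((453.4991149902344, 209.1382293701172), (10.606550216674805, 10.539422988891602))
scene pin 84 [399.6 310.1 100.1] ((399.97406005859375, 309.92877197265625), (16.173677444458008, 17.18708038330078))
scene post 31 [451.6 210.1  83.3] ((451.89984130859375, 210.09312438964844), (11.184432983398438, 9.714322090148926))
wrist post 112 [455.  207.3  84. ] ((454.9814453125, 207.43882751464844), (11.304778099060059, 10.722718238830566))
```

View pics/fin.png

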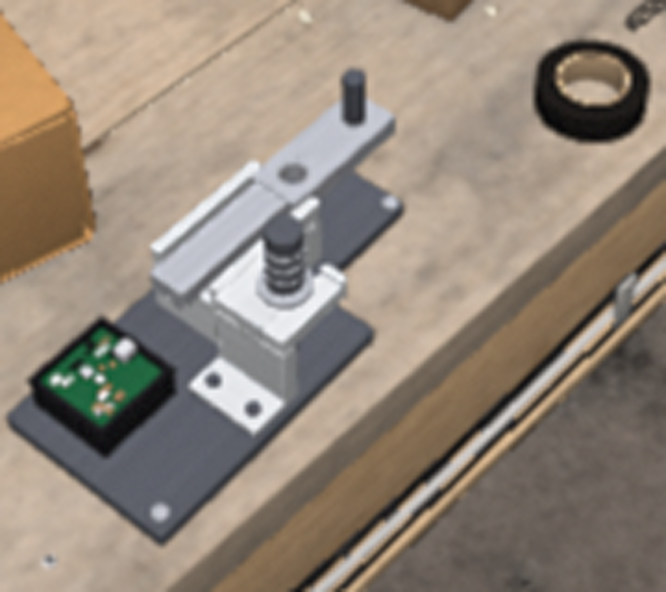

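The bar is fully back (post moved about 60 mm), the pin is parked upright, the board is in its nest and the tape is untouched. I'll hand it in.

```bash
python3 -c "
from cell import env
print(env.job_done())"
```

```text
the job is handed in; nothing more can be done
None
```

I handed the job in at about 15 s: the pin stands upright in the notch with its collar flat on the bracket, the bar is pushed back to its stop (about 60 mm), and the board is still in its nest; I never went near the tape roll or motor.

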